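Press a price holder home in the stall's price rail

ROBOT

A 7-joint arm with a two-finger parallel gripper is mounted at the origin on the work surface. World frame = base frame: x ahead of the robot, y to its left, z up, the work surface at z = 0. Lengths are in m, angles in rad, forces in N, time in s.
With the tool pointing down it reaches from about 0.425 to 0.825 m from the base axis. Payload 3.6 kg.
Tool frame: the origin (TCP) lies at the very end of the fingers, on their centre line; the grasp point (between the pads) lies 19 mm behind it; z points along the fingers, y is the line along which they close (so a half turn about z gives the same grasp; the last joint's range is limited). The gripper opens to 85 mm and grips with 20 to 120 N. Pads are 22 mm wide; open, the fingers measure 114 mm over their backs; the gripper's body (76 mm by 85 mm) begins 54 mm behind the grasp point. The pads swing forward as they close: fully open they stand 13 mm farther back than shut.
Start: joints at [-1.355, 0.615, -0.013, 1.423, 0.008, 1.103, -0.04], TCP at [0.156, 0.631, 0.231] pointing down, gripper open.
Joint ranges: [-3.12, 3.12], [-0.3, 2.06], [-1.34, 1.32], [0.26, 2.42], [-1.36, 4.5], [0.01, 1.98], [-2.84, 2.84]. Speed limits (rad/s): [2.79, 2.79, 3.14, 3.14, 3.14, 3.14, 3.14].

INTERFACE

Orientations are given as [roll, pitch, yaw] about the fixed x, y, z axes, in that order (R = Rz(yaw) Ry(pitch) Rx(roll)).
In Python, from rig import * gives the robot as it stands. Calls block until the motion is done:
- move_to(position, orientation): joint-space move of the TCP to a pose.
- line_to(position, vel=0.15, rot=None, stop_force=None): straight line of the TCP; rot=None keeps the orientation; vel is the mean speed in m/s. With stop_force (N) it stops when the force on the tool has changed by that much, and returns True; else False.
- goto_joints(angles): joint-space move.
- grip(opening, grasp_force=None): finger opening in m; grasp_force is the grip in N (None keeps the last); returns when the fingers have stopped.
- wait(seconds).
- solve_ik(position, orientation): joint angles nearest the present ones, or None.
- capture(name): name is "side" or "top" or "wrist"; returns the picture (420x560x3 uint8, red, green, blue); there is no depth.
- get_calibration(name): a dict with "fx", "fy", "cx", "cy" (pixels), "dist_coeffs" ([k1, k2, p1, p2, k3] as OpenCV has them; the pictures are not rectified), "world_to_cam" (4x4, takes a point from world to camera coordinates). Camera axes: x right, y up, looking along -z (the intrinsics and any distortion apply to the point x, -y, -z); pixel columns grow to the right and rows downward; lengths in m; the calibration is good to about 2 mm. A picture is of the moment at which its call begins: read the wrist's pose just before it. get_calibration takes no time and is no camera call; for the wrist camera it gives the pose at the moment of the call.
A pose or a line that the arm cannot do raises MotionError and nothing moves.
- sign_off(): hands the job in; it is judged then, once.
Trained networks look in the newest picture that a camera, given by its name, has taken for a name from the list of things; names that differ only in an ending like _2 or _b are one class to them, and where a whole thing is asked for, a point or a joint stands for the part that bears it (a point fixed in the world has none). Each returns a list of dicts, best first, with "p" (0 to 1); they miss things now and then, are a little off and sometimes report something else, mostly with a low value. They report only what shows in the picture. A call takes as long as a camera call.
- find_in(query, camera): "rect" ([left, top, right, bottom] as shares, 0 to 1, of the picture: columns of its width, rows of its height, round what is visible of it).
- landmark_of(query, camera): "xy" ([column, row] as shares, 0 to 1, of the picture: columns of its width, rows of its height: a listed point, or the origin of a listed thing).
Readings, each from a call of its own:
- get_time(): time.
- get_joints(): joint angles.
- get_joint_velocities(): joint speeds.
- get_effort(): joint torques, N m.
- get_tcp_pos(): TCP position.
- get_ee_rot(): TCP orientation.
- get_ft_force(): force on the tool from outside, world axes, zero at the start.
- get_moment(): the same for the moment, N m.
- get_width(): finger opening in m.
- get_grip_force(): force on a finger pad.
Only numpy, scipy, OpenCV 4.12 (cv2) and the standard library are available. Lean on these libraries where they do the work, as an engineer would, in place of code of your own. Each camera call takes 0.05 s, during which the arm holds its last target. There are 200 camera calls.

TASK

Take the larger of the two price holders out of the wooden block, put its tongue down behind the lip of the price rail on the display step, price face towards the customers (away from the robot), and slide it along to the robot's left until you feel it come up against the stop in the rail. Then push it down fully home against the springy rubber strip, up against the stop and upright, and finish still holding it pressed down there with the gripper, so that the clamp screws can be tightened. Leave the copper trays, the sugar pot and the smaller holder where they are.

Things in the scene. Friction and masses are not known exactly. Their poses are not given: they have to be found in the camera images.
- holder_center (a point): Centre (half-way up, 51 mm above the foot) of the larger price holder, the one to fit: total height 102 mm, about 80 g. Its upper part is a black plastic plate 12 mm thick (x), 76 mm wide (y) and 60 mm high, white price face on its +x side; a flat tongue hangs below. z up along the holder. It starts upright in a slot of the block, the plate's lower edge 12 mm above the block
- holder_foot (a point): Middle of the end of the larger holder's tongue, 51 mm below its centre, same axes. The tongue is 6 mm thick (x), 50 mm wide (y) and 42 mm long, under the middle of the plate; its last 6 mm are thinned to 3.5 mm thick and 46 mm wide
- holder_face (a point): Middle of the larger holder's white price face, 6.5 mm in front (+x) of the plate's mid-plane and 72 mm above the foot; same axes
- small_center (a point): Centre (half-way up) of the smaller price holder, to be left in the block: same tongue and thickness, plate only 48 mm wide and 36 mm high, total height 78 mm; this point is 39 mm above its foot
- block: Fixed light wooden block 70 x 170 x 40 mm, origin under its centre, with two slots 10 x 54 mm, 30 mm deep, end to end along its y, their centres 45 mm either side of the middle; one price holder stands in each
- step: Fixed wooden display step, 220 (x) x 420 (y) x 90 mm high, origin under its centre; the aluminium price rail runs along its customer-side (+x) edge with small clamp screws on the outside
- rail (a point): Middle of the floor of the price rail's channel. x across it to the customers, y along it to the robot's left, z up. Open above, 10 mm wide, 420 mm long (210 mm each way from here). Its near (-x) wall is flush with the step's top, 24 mm above this floor; its far (+x) wall is the lip, 3 mm thick, which stands 36 mm above the floor, 12 mm above the step's top
- gasket (a joint): The springy black rubber strip along the channel's floor: how far it is pressed down, 0 to 0.005 m. Free, its top is 8 mm above the channel floor; it gives from about 2.5 N and is solid at 5 mm, about 9.5 N. A holder is home with the strip pressed solid, the tongue's foot 3 mm above the floor; let go, the strip lifts it again
- rail_stop: Steel stop block fixed in the channel, 8.5 (x) x 14 (y) x 18 mm high, top 6 mm below the step's top; origin under its centre, on the channel floor, axes as the rail's. The tongue's edge meets its right-hand (-y) face, 7 mm from the origin: the holder's middle is then 32 mm to the right of the origin. The rail to its right is free for at least 140 mm
- tray_a: Larger open round copper tray on the step, 160 mm across, 26 mm high, origin under its centre
- tray_b: Smaller open round copper tray on the step, 140 mm across, 22 mm high, origin under its centre
- pot: Lidded metal sugar pot on the table, 84 mm across, 89 mm high, origin under its centre

How it is judged:
By the outcome, as a careful person would: the job done as asked, in the order asked, and still so for the second after the job is handed in, while the arm keeps its last pose, push and grip.
It also fails if it takes over 50 s, if anything falls off the work surface, if the arm or the gripper's body presses on something with over 40 N, if the wrist force passes 120 N, or if a joint passes its speed limit or range.

## Working session

There is one attempt and no reset: what is moved stays moved. The work goes in short steps, each a Python script; the robot and the scene stay as the last script left them, time stands still between calls to the robot, and variables do not carry over. Pictures are saved under pics/ and viewed, at most 10 in all, crops included, and the job is handed in when it is done.

```bash
mkdir -p pics
cat > h.py <<'E'
from rig import *
import numpy as np, cv2
def snap(cam,fn=None):
    c=get_calibration(cam); im=capture(cam)
    if fn: cv2.imwrite('pics/'+fn,im[:,:,::-1])
    return c,im
def ray(c,xy):
    K=np.array([[c['fx'],0,c['cx']],[0,c['fy'],c['cy']],[0,0,1.]])
    u=cv2.undistortPoints(np.array([[[xy[0]*560,xy[1]*420]]],float),K,np.array(c['dist_coeffs'],float))[0,0]
    M=np.array(c['world_to_cam']); R=M[:3,:3]; o=-R.T@M[:3,3]
    d=R.T@np.array([u[0],-u[1],-1.]); return o,d/np.linalg.norm(d)
def atz(r,z): o,d=r; return o+d*(z-o[2])/d[2]
def tri(rs):
    A=0;b=0
    for o,d in rs:
        P=np.eye(3)-np.outer(d,d); A=A+P; b=b+P@o
    p=np.linalg.solve(A,b); return p,[np.linalg.norm((np.eye(3)-np.outer(d,d))@(p-o)) for o,d in rs]
def proj(c,p):
    K=np.array([[c['fx'],0,c['cx']],[0,c['fy'],c['cy']],[0,0,1.]])
    M=np.array(c['world_to_cam']); q=M[:3,:3]@np.array(p,float)+M[:3,3]; q=q*[1,-1,-1]
    return cv2.projectPoints(q.reshape(1,1,3),np.zeros(3),np.zeros(3),K,np.array(c['dist_coeffs'],float))[0].ravel()
E
python3 - <<'E'
from h import *
print(get_time(),get_tcp_pos(),get_ee_rot())
C={}
for n in('side','top'): C[n],_=snap(n,n+'0.png')
for q in['holder_center','holder_foot','holder_face','small_center','block','step','rail','rail_stop','tray_a','pot']:
    rs=[]
    for n in('side','top'):
        L=landmark_of(q,n); print(q,n,[(np.round(np.array(l['xy'])*[560,420],1).tolist(),round(l['p'],2)) for l in L[:3]])
        if L: rs.append(ray(C[n],L[0]['xy']))
    if len(rs)==2:
        p,e=tri(rs); print('   ',p.round(4),np.round(e,4))
for n in C: print(n,np.linalg.inv(np.array(C[n]['world_to_cam'])).round(3)[:3,3])
E
```

```text
0.0 [0.15608681 0.63017071 0.230093  ] [-3.13893435e+00  5.15181200e-05  2.89883170e+00]
holder_center side [([257.3, 341.8], 0.93)]
holder_center top [([436.7, 267.9], 0.86)]
    [ 0.4844 -0.3849  0.0654] [0.0007 0.0007]
holder_foot side [([262.1, 371.4], 0.75)]
holder_foot top []
holder_face side [([257.5, 333.4], 0.56)]
holder_face top [([440.3, 264.3], 0.78), ([407.5, 272.7], 0.55)]
    [ 0.4877 -0.3864  0.082 ] [0.0035 0.0035]
small_center side [([229.0, 313.9], 0.73), ([174.4, 218.9], 0.35)]
small_center top [([393.0, 278.0], 0.63)]
    [ 0.4614 -0.2967  0.0447] [0.0026 0.0026]
block side [([245.2, 354.0], 0.58), ([402.8, 268.6], 0.17)]
block top [([405.9, 276.9], 0.88)]
    [ 0.4713 -0.3388 -0.0015] [0.0019 0.0019]
step side [([194.0, 230.5], 0.62)]
step top [([233.0, 291.7], 0.8)]
    [ 0.4324  0.0504 -0.0058] [0.002 0.002]
rail side []
rail top [([235.1, 231.4], 0.96)]
rail_stop side [([248.3, 207.4], 0.41)]
rail_stop top [([261.9, 233.1], 0.58), ([350.8, 137.8], 0.16)]
    [ 0.5499 -0.015   0.0695] [0.0024 0.0024]
tray_a side [([173.3, 217.6], 0.76), ([177.8, 176.5], 0.66), ([261.1, 335.0], 0.32)]
tray_a top [([275.6, 306.6], 0.87), ([173.7, 298.6], 0.61)]
    [ 0.3981 -0.0483  0.0871] [0.0034 0.0034]
pot side [([258.9, 372.8], 0.71), ([403.9, 270.5], 0.56)]
pot top [([350.3, 138.7], 0.81)]
    [ 0.6481 -0.2541 -0.0453] [0.162 0.162]
side [ 0.403 -0.815  0.503]
top [ 0.417 -0.071  0.894]
```

View pics/side0.png

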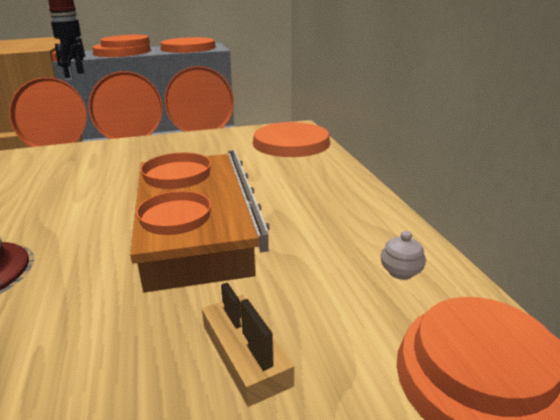

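View pics/top0.png

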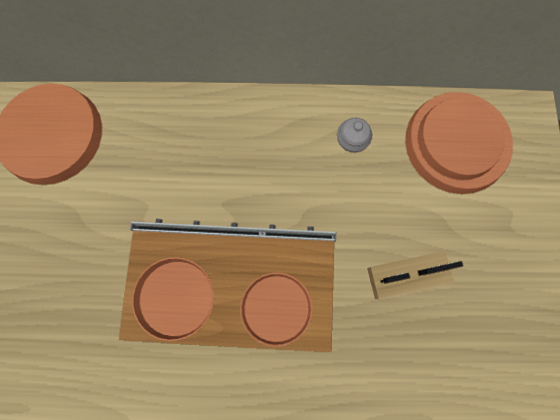

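The side view shows the large holder at about (257,335) and the small one at (231,305), both with their black backs towards the robot. In the top view the rail runs from (132,226) to (335,237), with the stop near (262,234) and the pot well away at (354,134). Next I'll look at the block from nearby.

```bash
python3 - <<'E'
from h import *
h=np.arctan2(0.4844-0.4614,-.2967+.3849); print('h',h)
for y in(h+np.pi/2,h-np.pi/2): print(y,solve_ik([.484,-.385,.06],[np.pi,0,y]),solve_ik([.55,-.05,.12],[np.pi,0,y-h]))
E
cat > look.py <<'E'
from h import *
def look(qs,fn):
    c,im=snap('wrist',fn); out={}
    for q in qs:
        L=landmark_of(q,'wrist'); print(q,[(np.round(np.array(l['xy'])*[560,420],1).tolist(),round(l['p'],2)) for l in L[:2]])
        if L: out[q]=ray(c,L[0]['xy'])
    return c,out
E
python3 - <<'E'
from look import *
h=0.25
Y=h+np.pi/2
j=solve_ik([.47,-.34,.27],[np.pi,0,Y])
if j is None or abs(j[6])>2.5: Y=h-np.pi/2
move_to([.47,-.34,.27],[np.pi,0,Y]); print(Y,get_joints(),get_time())
c,o=look(['holder_center','holder_face','small_center','block'],'w1.png')
Z=dict(holder_center=.061,holder_face=.082,small_center=.049,block=0)
for q in o: print(q,atz(o[q],Z[q]).round(4))
print(np.linalg.inv(np.array(c['world_to_cam'])).round(3))
E
```

```text
h 0.255090080088449
1.8258864068833456 [ 0.30233997  0.839569    0.5828193   1.6975647  -0.61185305  0.79411913
  1.4291901 ] [-0.20015889  0.62978695  0.39313442  1.84507017 -0.34360746  0.73386251
  0.38293509]
-1.3157062467064475 [ 0.07064172  1.06870723  1.13021254  1.70486942 -1.07681688  1.120971
 -1.34096144] [-0.57146056  0.88696066  1.13184655  1.85585289 -0.93890204  1.0543422
 -2.18790193]
1.8207963267948966 [ 0.05081032  0.60911141  0.92430939  1.59410658 -0.51265103  1.19906788
  1.33133448] 4.65
holder_center []
holder_face [([294.7, 229.3], 0.78)]
small_center [([288.1, 139.0], 0.82)]
block [([288.0, 174.2], 0.64)]
holder_face [ 0.4884 -0.3781  0.082 ]
small_center [ 0.4607 -0.2964  0.049 ]
block [ 0.4721 -0.3401  0.    ]
[[ 0.969 -0.239 -0.07   0.452]
 [ 0.249  0.929  0.273 -0.269]
 [ 0.    -0.282  0.959  0.411]
 [ 0.     0.     0.     1.   ]]
```

View pics/w1.png

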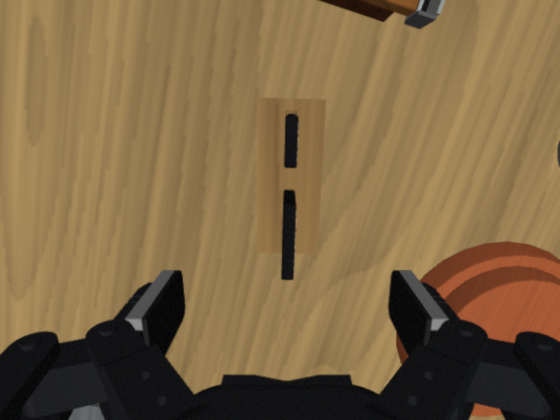

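The wrist view shows the small holder's top along column 291 (rows 115–166), the large one's along column 288–289 (rows 192–279), and the block from (258,98) to (325,252). I'll compute the positions from those pixels and grasp.

Run:
```python
from h import *
c=get_calibration('wrist')
im=cv2.imread('pics/w1.png'); g=im.max(2)
m=(g<60).astype(np.uint8); m[285:]=0; m[:105]=0
n,_,st,ce=cv2.connectedComponentsWithStats(m)
lab=_
for i in range(1,n):
    if st[i,4]>200: 
        ys,xs=np.nonzero(lab==i); print(st[i],ce[i],[ (r,xs[ys==r].min(),xs[ys==r].max()) for r in range(ys.min(),ys.max()+1,12)])
w=lambda u,v,z: atz(ray(c,[u/560,v/420]),z).round(4)
a,b=w(289.5,192,.112),w(288,279,.112); print('large top',a,b,(a+b)/2, np.linalg.norm(a-b))
a,b=w(292,115,.088),w(291.5,166,.088); print('small top',a,b,(a+b)/2)
P=[w(258,98,.04),w(325,99,.04),w(318,252,.04),w(257,252,.04)]
print('block',P,np.mean(P,0))
```

```text
[284 114  14  54 632] [290.62025316 140.39873418] [(114, np.int64(289), np.int64(293)), (126, np.int64(285), np.int64(297)), (138, np.int64(285), np.int64(296)), (150, np.int64(285), np.int64(296)), (162, np.int64(285), np.int64(295))]
[ 282  190   14   90 1052] [288.06844106 234.34695817] [(190, np.int64(285), np.int64(291)), (202, np.int64(283), np.int64(294)), (214, np.int64(283), np.int64(294)), (226, np.int64(283), np.int64(294)), (238, np.int64(283), np.int64(293)), (250, np.int64(282), np.int64(293)), (262, np.int64(282), np.int64(293)), (274, np.int64(282), np.int64(292))]
large top [ 0.4713 -0.3363  0.112 ] [ 0.4911 -0.4187  0.112 ] [ 0.4812 -0.3775  0.112 ] 0.08474550135552922
small top [ 0.4573 -0.2727  0.088 ] [ 0.4685 -0.3172  0.088 ] [ 0.4629  -0.29495  0.088  ]
block [array([ 0.4206, -0.2656,  0.04  ]), array([ 0.4868, -0.2496,  0.04  ]), array([ 0.5255, -0.4129,  0.04  ]), array([ 0.4576, -0.4302,  0.04  ])] [ 0.472625 -0.339575  0.04    ]
```

Run:
```python
from h import *
h=0.235; R=[np.pi,0,h+np.pi/2]
grip(.05,100)
move_to([.4828,-.3838,.16],R)
line_to([.4828,-.3838,.057],.12,stop_force=8)
f0=get_ft_force(); print(get_tcp_pos(),f0)
grip(.03); grip(0.0,100); print(get_width(),get_grip_force(),get_ft_force(),get_moment())
p=get_tcp_pos(); print(p)
line_to([p[0],p[1],.20],.12); print(get_width(),get_ft_force(),get_moment(),get_time(),get_tcp_pos(),get_ee_rot())
snap('wrist','w2.png'); snap('side','side2.png')
```

```text
[ 0.48320801 -0.38446184  0.05796466] [-0.43337662  0.26884648  0.02926465]
0.010916090832514653 97.65490293502808 [0.59728853 0.54693652 2.25407022] [-0.02992994  0.04921687 -0.00208919]
[ 0.48286698 -0.38401918  0.05729492]
0.010790498785553668 [ 0.1608906  -0.48639332 -1.14601365] [-0.04335198 -0.02625015 -0.03691227] 8.875 [ 0.48260549 -0.38346051  0.1990498 ] [-3.14062550e+00 -1.66701357e-03  1.80579390e+00]
```

```bash
python3 -c "
import cv2,numpy as np
a=cv2.imread('pics/w2.png');b=cv2.imread('pics/side2.png')[150:400,120:400]
b=cv2.resize(b,(470,420)); a=a[:,110:440]
cv2.imwrite('pics/c2.png',np.hstack([a,b]))"
```

```text
(no output)
```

View pics/c2.png

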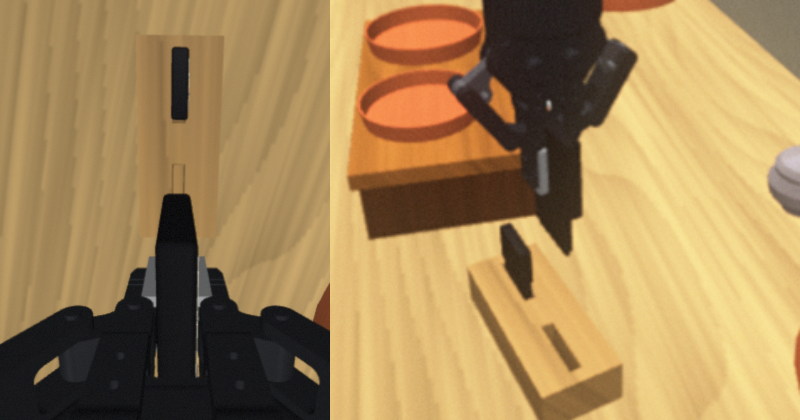

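The holder is in the gripper and the small one is still in its slot. Now the rail: a coarse estimate from the top picture, then a look from close by.

Run:
```python
from look import *
ct=get_calibration('top')
w=lambda c,u,v,z: atz(ray(c,[u/560,v/420]),z)
a,b=w(ct,132,226,.1),w(ct,335,237,.1); d=a-b; r=np.arctan2(-d[0],d[1]); print(a,b,r,np.linalg.norm(d))
print('stop',w(ct,261.9,233.1,.066))
s=w(ct,261.9,233.1,.066); u=np.array([-np.sin(r),np.cos(r)])
p=s[:2]-u*.075
move_to([p[0],p[1],.21],[np.pi,0,r+np.pi/2])
print(get_tcp_pos(),get_ee_rot()-[0,0,np.pi/2],get_joints().round(2),get_time(),get_moment(),get_ft_force())
c,o=look(['rail_stop','rail','holder_foot','holder_center'],'w3.png')
for q,z in(('rail_stop',.066),('rail',.066),('holder_foot',.21-.047)):
    if q in o: print(q,atz(o[q],z).round(4))
```

```text
[0.55690417 0.25115482 0.1       ] [ 0.54194464 -0.1664258   0.1       ] -0.035808982006953136 0.41784849550863606
stop [ 0.55287197 -0.01494988  0.066     ]
[ 0.54993042 -0.09175623  0.21033642] [ 3.14104474e+00  1.60972131e-03 -3.80093235e-02] [-0.46  0.68  1.01  1.74 -0.64  1.09  0.72] 10.1333 [-0.02163599  0.08470778 -0.04634212] [ 0.00627012 -0.43753485 -1.26375372]
rail_stop [([282.0, 105.0], 0.63)]
rail [([280.7, 19.3], 0.79)]
holder_foot []
holder_center []
rail_stop [ 0.5483 -0.0158  0.066 ]
rail [0.5498 0.0451 0.066 ]
```

View pics/w3.png

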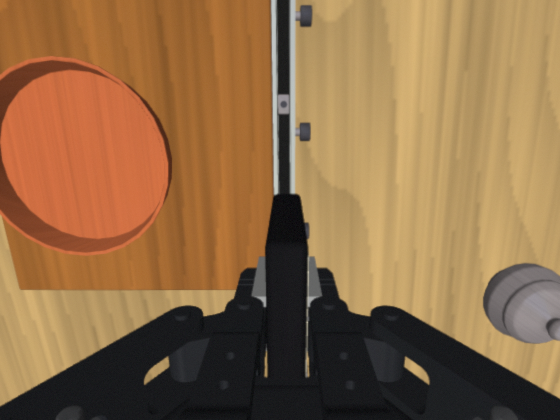

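The rail is vertical in the picture, its channel at columns 277–290. The stop's top is at (284,104), and the holder is lined up just below it at column 287. I'll fit the channel edges next.

Run:
```python
from h import *
c=get_calibration('wrist')
im=cv2.imread('pics/w3.png'); g=im.mean(2)
for v in(10,50,75,104,130,160,185): print(v,g[v,266:302].astype(int).tolist())
w=lambda u,v,z: atz(ray(c,[u/560,v/420]),z).round(4)
print(w(284,104,.084),w(284,95,.084),w(284,113.5,.084))
for v in(10,50,130,185): print(v,w(273,v,.09),w(278,v,.09),w(290,v,.102),w(295,v,.102))
# where would holder foot/top edges project (tool frame)
t=get_tcp_pos(); print(t, proj(c,[t[0]+.0014,t[1]+.038,t[2]-.047+.1]),proj(c,[t[0]+.0009,t[1]+.025,t[2]-.047]))
```

```text
10 [105, 105, 99, 90, 100, 156, 190, 195, 187, 158, 102, 58, 34, 27, 28, 27, 31, 29, 29, 31, 29, 30, 46, 90, 147, 184, 187, 187, 182, 165, 143, 137, 133, 118, 85, 74]
50 [107, 106, 103, 98, 90, 116, 189, 196, 194, 179, 114, 86, 40, 26, 27, 27, 28, 31, 29, 31, 28, 27, 42, 91, 152, 185, 187, 187, 183, 165, 150, 144, 142, 139, 138, 137]
75 [105, 105, 104, 102, 92, 101, 151, 191, 195, 185, 152, 120, 49, 30, 28, 29, 27, 28, 29, 28, 29, 28, 35, 85, 152, 186, 189, 189, 185, 169, 155, 149, 146, 143, 142, 140]
104 [104, 106, 106, 102, 94, 93, 132, 189, 197, 195, 178, 127, 138, 140, 115, 84, 78, 79, 78, 80, 97, 129, 134, 114, 156, 186, 190, 190, 184, 166, 152, 153, 150, 147, 145, 143]
130 [107, 108, 105, 105, 100, 92, 112, 164, 194, 195, 176, 114, 83, 38, 31, 29, 29, 31, 31, 31, 29, 28, 37, 86, 149, 179, 191, 192, 186, 165, 148, 147, 145, 128, 78, 78]
160 [106, 106, 104, 103, 102, 94, 93, 134, 191, 196, 188, 161, 121, 49, 30, 29, 30, 29, 31, 28, 31, 29, 39, 96, 163, 175, 190, 190, 184, 163, 154, 151, 148, 148, 144, 141]
185 [106, 106, 106, 103, 104, 98, 94, 128, 190, 198, 196, 177, 110, 66, 35, 31, 28, 31, 31, 28, 31, 30, 34, 75, 134, 171, 189, 191, 184, 164, 156, 155, 153, 152, 152, 149]
[ 0.55   -0.0148  0.084 ] [ 0.5503 -0.0085  0.084 ] [ 0.5498 -0.0216  0.084 ]
10 [0.5451 0.0462 0.09  ] [0.5485 0.0461 0.09  ] [0.5563 0.0428 0.102 ] [0.5595 0.0427 0.102 ]
50 [0.5439 0.0213 0.09  ] [0.5474 0.0211 0.09  ] [0.5555 0.019  0.102 ] [0.5587 0.0189 0.102 ]
130 [ 0.5413 -0.0328  0.09  ] [ 0.5449 -0.033   0.09  ] [ 0.5536 -0.0326  0.102 ] [ 0.5571 -0.0328  0.102 ]
185 [ 0.5393 -0.0739  0.09  ] [ 0.5431 -0.074   0.09  ] [ 0.5522 -0.0718  0.102 ] [ 0.5559 -0.072   0.102 ]
[ 0.54997879 -0.09135611  0.21014027] [290.76909773 242.52247313] [288.40822403 198.41513873]
```

Run:
```python
from look import *
r=-0.0363; Rt=[np.pi,0,r+np.pi/2]
x,y=.5479,-.075
line_to([x,y,.158],.08,rot=Rt); wait(.3)
print(get_tcp_pos(),get_ft_force(),get_moment())
hit=line_to([x,y,.1185],.025,stop_force=2.5)
print(hit,get_tcp_pos(),get_ft_force(),get_moment(),get_time(),get_width())
snap('wrist','w4.png'); snap('side','side4.png')
a=cv2.imread('pics/w4.png')[90:,150:420];b=cv2.imread('pics/side4.png')[150:260,180:300]
cv2.imwrite('pics/c4.png',np.hstack([cv2.resize(a,(440,540)),cv2.resize(b,(360,330)).repeat(1,0) if 0 else cv2.copyMakeBorder(cv2.resize(b,(360,330)),0,210,0,0,0)]))
```

```text
[ 0.54809812 -0.07516072  0.15836543] [ 0.2007974  -0.0070251  -1.00558655] [-0.01453711 -0.01738721  0.01988746]
True [ 0.54784276 -0.07497059  0.12019903] [ 0.26218013 -0.50939116  2.86401901] [-0.04522552 -0.13238997  0.03164033] 12.8833 0.010806453495009687
```

View pics/c4.png

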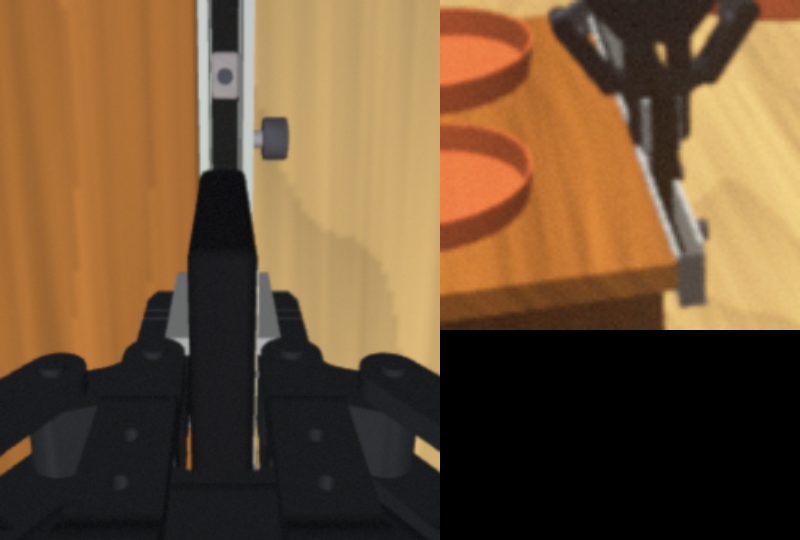

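The tongue is in the channel: the force came at foot height about 0.073, which is the strip's top, and the plate lines up with the rail. Now I'll slide it to the stop.

Run:
```python
from h import *
r=-0.0363; u=np.array([-np.sin(r),np.cos(r),0])
p=np.array(get_tcp_pos()); z=.1205
p[2]=z; line_to(p,.02); wait(.2); print(get_tcp_pos(),get_ft_force(),get_moment())
hit=line_to(p+u*.042,.02,stop_force=4)
print(hit,get_tcp_pos(),get_ft_force(),get_moment(),get_ee_rot(),get_time())
wait(.3); print(get_tcp_pos(),get_ft_force(),get_moment())
```

```text
[ 0.54793439 -0.07497843  0.12051028] [ 0.50119664 -0.40387033  2.04821471] [-0.00901186 -0.11927457 -0.0485297 ]
True [ 0.54883714 -0.04725096  0.12051295] [ 0.48392576 -0.50737022  2.23374993] [ 0.01201312  0.0353291  -0.0096592 ] [-3.13888072e+00  1.79170127e-03  1.53512438e+00] 14.7833
[ 0.54883772 -0.04740461  0.12047553] [0.28468291 1.42996405 2.5197907 ] [ 0.51414582 -0.06311593  0.01734409]
```

Run:
```python
from h import *
r=-0.0363; u=np.array([-np.sin(r),np.cos(r),0])
def rd(): 
    F=[];M=[]
    for _ in range(6): F.append(get_ft_force());M.append(get_moment());wait(.03)
    print(get_tcp_pos().round(5),np.mean(F,0).round(2),np.std(F,0).round(2),np.mean(M,0).round(3),np.std(M,0).round(2))
rd()
p=np.array(get_tcp_pos())
print(line_to(p+u*.003,.01,stop_force=5)); rd()
print(get_time())
snap('side','s5.png'); snap('wrist','w5.png'); snap('top','t5.png')
```

```text
[ 0.54877 -0.04788  0.12048] [0.03 2.18 2.67] [0.55 0.51 0.62] [ 0.538 -0.038 -0.002] [0.02 0.03 0.02]
False
[ 0.54882 -0.04677  0.12078] [-1.06 -4.64  2.42] [0.26 0.47 0.73] [-1.174  0.132  0.014] [0.14 0.03 0.02]
16.0083
```

Run:
```python
import cv2,numpy as np
a=cv2.imread('pics/w5.png')[90:,150:420];b=cv2.imread('pics/s5.png')[130:260,170:290]
cv2.imwrite('pics/c5.png',np.hstack([cv2.resize(a,(409,500)),cv2.copyMakeBorder(cv2.resize(b,(390,422)),0,78,0,0,0)]))
```

```text
(no output)
```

View pics/c5.png

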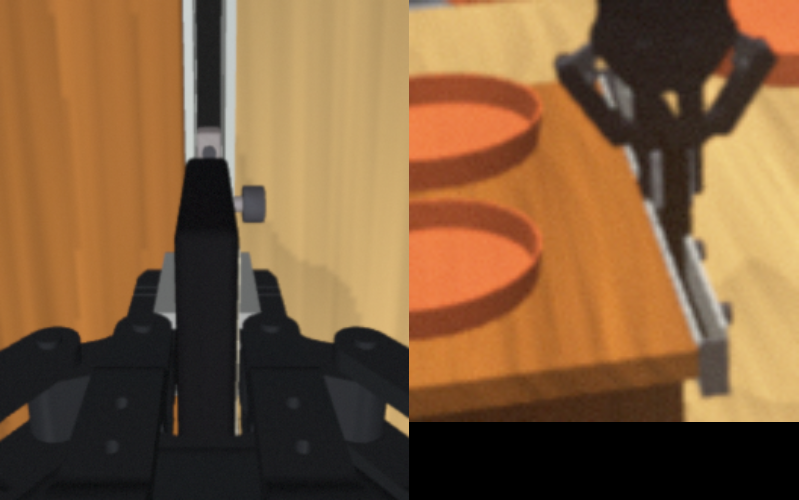

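Feel and picture agree: it is against the stop, with no tilt relative to the gripper. Now pressing down while keeping a light push to the left.

Run:
```python
from h import *
def rd(): 
    F=[];M=[]
    for _ in range(6): F.append(get_ft_force());M.append(get_moment());wait(.03)
    print(get_tcp_pos().round(5),np.mean(F,0).round(2),np.mean(M,0).round(3)); return np.mean(F,0)
for z in np.arange(.1185,.104,-.0015):
    line_to([.54885,-.0451,z],.015)
    print(z.round(4),end=' ')
    if rd()[2]>19: break
print(get_ee_rot(),get_width(),get_grip_force(),get_time())
snap('side','s6.png'); snap('wrist','w6.png')
```

```text
0.1185 [ 0.54888 -0.04681  0.11905] [-1.1  -5.4   4.27] [-1.274  0.261  0.025]
0.117 [ 0.54891 -0.04688  0.11783] [-1.35 -5.1   5.54] [-1.222  0.355  0.009]
0.1155 [ 0.54895 -0.04686  0.11661] [-1.86 -4.67  7.61] [-1.119  0.481  0.042]
0.114 [ 0.549   -0.047    0.11602] [-3.13 -4.04 12.84] [-0.961  0.862  0.02 ]
0.1125 [ 0.54908 -0.04711  0.11584] [-5.31 -3.03 20.58] [-0.666  1.354  0.022]
[3.14141901 0.00392442 1.53271391] 0.011204552809115947 100.73677897453308 18.4417
```

The strip is solid and the force is now climbing stiffly. I'll ease the sideways force against the lip, restore the push to the left, and check.

Run:
```python
from look import *
def rd(): 
    F=[];M=[]
    for _ in range(6): F.append(get_ft_force());M.append(get_moment());wait(.03)
    print(get_tcp_pos().round(5),np.mean(F,0).round(2),np.mean(M,0).round(3)); return np.mean(F,0)
R=[np.pi,0,-.0363+np.pi/2]
line_to([.5478,-.0441,.1125],.01); rd(); wait(.5); rd()
print(get_ee_rot(),get_width(),get_grip_force(),get_time())
c=get_calibration('wrist'); snap('wrist','w7.png'); snap('side','s7.png')
a=cv2.imread('pics/w7.png')[90:,150:420];b=cv2.imread('pics/s7.png')[130:260,170:290]
cv2.imwrite('pics/c7.png',np.hstack([cv2.resize(a,(409,500)),cv2.copyMakeBorder(cv2.resize(b,(390,422)),0,78,0,0,0)]))
for q in('small_center','tray_a'):
  L=landmark_of(q,'side'); print(q,[(np.round(np.array(l['xy'])*[560,420],1).tolist(),round(l['p'],2)) for l in L[:2]])
```

```text
[ 0.54891 -0.04697  0.11589] [-3.65 -4.86 18.65] [-0.979  0.928  0.025]
[ 0.54893 -0.04697  0.11591] [-3.49 -4.64 18.59] [-1.007  0.976 -0.005]
[3.13916241 0.00586752 1.53217932] 0.010837512046981733 100.10491490364075 19.7333
small_center [([226.2, 314.3], 0.73)]
tray_a [([176.9, 219.5], 0.93), ([176.3, 176.3], 0.75)]
```

View pics/c7.png

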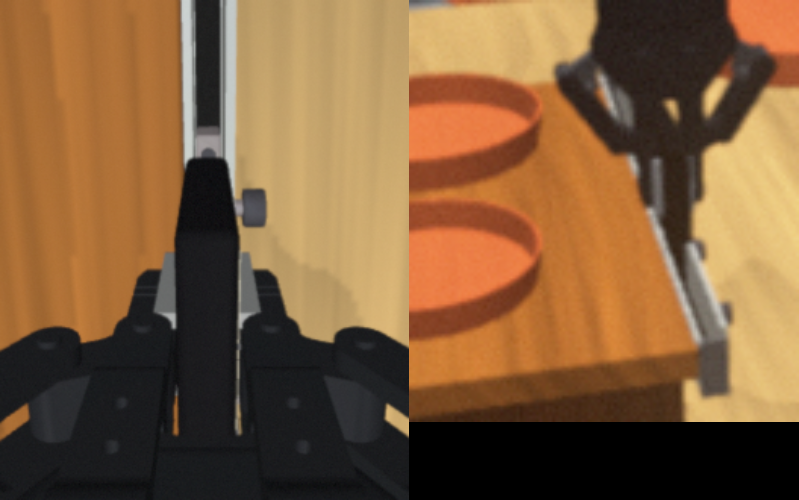

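The picture shows the holder end at row 160, unchanged in the gripper, upright and against the stop. The trays and the small holder haven't moved. The forces are steady: 18.6 N down and 4.6 N against the stop.

```bash
python3 -c "
from rig import *
print(sign_off(),get_time())"
```

```text
the job is handed in; nothing more can be done
the job is handed in; nothing more can be done
```

I fitted the larger price holder in the rail with its price face to the customers, slid it left against the stop and pressed it fully home. It's still gripped there, upright, with about 19 N down and 5 N against the stop, and I handed the job in at about 20 s.

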